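Shut and lock the forge blower's inspection cover

TASK

With the gripper's fingertips push the forge blower's sliding cover fully shut against its stops; only then set the fingertips in the slot of the cover's round cam fastener and turn it clockwise (seen from above) a quarter turn, fully home, so that the cover is locked. Only push and turn: grip nothing, leave the loose things on and around the blower where they are, and finish clear of everything.

Things in the scene. Friction and masses are not known exactly. Their poses are not given: they have to be found in the camera images.
- housing: the forge blower, a fixed grey steel box 240 (x) x 420 (y) x 90 mm high. Origin at the centre of its underside; z up, y along the cover's track: the cover shuts towards -y. Rails 12 mm high lie 80 to 100 mm either side of the centre line. At the -y end of the track stand two end stops and a keeper bracket (16 mm high, 125 to 167 mm from the origin). A motor juts out at +x, a pipe at -y
- cover (a joint): how far the sliding cover is open, m: 0 = shut against the end stops, 0.10 = fully open. Slides stiffly (7 N), stays where left. The cover is a grey block 150 mm wide across the track, 180 mm long along it, 26 mm thick, underside on the housing's top (90 mm above the bench), top 116 mm above the bench. Shut, it spans -120 to +60 mm along the housing's y
- cover_back_edge (a point): middle of the upper edge of the cover's trailing end face (upright, 26 mm high, at the cover's +y end); x across the track, y along it in the opening direction, z up. Moves with the cover. Pushing that face towards -y shuts the cover; behind it is only the flat top of the housing
- cam (a joint): angle of the quarter-turn cam fastener, rad: 0 = unlocked (slot across the track), 1.571 = locked (slot along the track). Grows as the cam turns clockwise seen from above; firm stops at both ends. Turns stiffly (0.12 N m), stays where left. Turned home, its steel tongue sticks out of the cover's -y end under the keeper
- cam_slot (a point): centre of the slot's floor, on the cam's axis (98.5 mm above the bench; mid-width of the cover, 65 mm from its -y end). The cam is an aluminium disc 111 mm across, flush in the cover's top; a slot 42 mm wide, 18 mm deep, with upright walls runs right across it through the centre; tips of shut fingers fit in. Turns with the cam: x runs along the slot (housing's +x at cam 0), z up
- tin: closed metal tin, 48 mm across, 50 mm tall, standing on the housing's top near its fan-pipe end; origin at the centre of its underside
- nut: big loose steel nut, about 34 mm across, 16 mm thick, lying on the housing's top near the other end; origin at the centre of its underside
- punch: round steel punch, 18 mm thick, 150 mm long along its y, lying on the bench in front of the housing; origin under its middle
- horseshoe: horseshoe lying flat on the bench, about 125 mm, 10 mm thick; origin at the centre of its underside
- tongs: forge tongs lying on the bench, about 270 mm long along x, 20 mm high; origin near their middle, at bench level
- hammer: hammer lying on the bench; origin under its middle
- mug: white mug, 80 mm across, 90 mm tall, standing on the bench; origin at the centre of its underside
- brush: brush lying on the bench; origin under its middle

How it is judged (in metres and radians):
On the way, in this order (a step that is already met when the one before it is completed fails the run):
1. the cover is pushed fully shut while the cam is still unlocked (value of joint cover below 0.004 m and value of joint cam below 0.6 rad), for 0.2 s.
2. with the cover shut, the fingertips in the slot are turning the cam (value of joint cover below 0.004 m and value of joint cam above 0.6 rad and contact force between the fingers and cover above 0.5 N), for 0.05 s.
3. the cam is turned home to its locked position (value of joint cover below 0.004 m and value of joint cam above 1.42 rad), for 0.2 s.
At the end, for the whole second after the job is handed in: The cover is within 4 mm of fully shut and the cam within about 8 degrees of its locked stop (at least 1.42 rad), both at rest (all of step 3 and velocity of joint cam between -0.05 and 0.05 rad/s and velocity of joint cover between -0.01 and 0.01 m/s); the robot touches nothing.
It fails at once if the cam is turned (past 0.6 rad) while the cover is more than 6 mm open (value of joint cover above 0.006 m and value of joint cam above 0.6 rad).
It fails at once if a loose thing is moved by more than 30 mm or lifted (distance of any of tin, nut, punch, horseshoe, tongs, hammer, mug, brush from where it was at the start of the episode above 0.03 m).
It also fails if it takes over 42 s, if anything falls off the work surface, if the arm or the gripper's body presses on something with over 40 N, if the wrist force passes 120 N, or if a joint passes its speed limit or range.

ROBOT

A 6-joint arm with a two-finger parallel gripper is mounted at the origin on the work surface. World frame = base frame: x ahead of the robot, y to its left, z up, the work surface at z = 0. Lengths are in m, angles in degrees, forces in N, time in s.
With the tool pointing down it reaches from about 0.4 to 0.825 m from the base axis. Payload 7 kg.
Tool frame: the origin (TCP) lies midway between the tips of the shut fingers; the grasp point (between the pads) lies 19 mm behind it; x points along the fingers, z is the direction in which the jaws open and shut, and the axes are right-handed (so a half turn about x gives the same grasp; the last joint's range is limited). The gripper opens to 88 mm and grips with 3 to 60 N. Pads are 19 mm wide; open, the fingers measure 130 mm over their backs; the gripper's body (78 mm by 193 mm) begins 47 mm behind the grasp point.
Start: joints at [-47.836, 20.546, 0.682, 0, -70.136, -16.507], TCP at [0.292, -0.608, 0.227] pointing down, gripper open.
Joint ranges: [-176.03, 176.03], [-82.01, 121.73], [-58.28, 71.71], [-173.87, 95.51], [-174.79, -0.11], [-173.66, 173.66]. Speed limits (degrees/s): [136.94, 136.94, 172.46, 180, 180, 180].

INTERFACE

Orientations are given as [roll, pitch, yaw] about the fixed x, y, z axes, in that order (R = Rz(yaw) Ry(pitch) Rx(roll)).
In Python, from plant import ctrl gives the robot as it stands.
- The arm moves only by the tool servo_tool, never from a script. Its argument "motion" is a list of rows, each an object with "offset": the shift along the tool's x, y, z in m, a list of three; "roll": the turn about the tool's x in degrees; "claw": the opening, from -1 (shut) to 1 (fully open), so that 0 is half open. In form: [{"offset": [x, y, z], "roll": roll, "claw": claw}, ...]. A call has 1 to 12 rows; each row shifts and turns the commanded pose from where the row before left it, along the tool's axes as they then stand; what a row does not reach is not made up. A row lasts 1/8 s, in which the tool goes at most 62.5 mm and 10.7 degrees, less where a joint would pass 70% of its speed; a pose out of reach is approached as far as the arm can. A call is refused whole if a number of a shift passes 0.0625 or a number of a turn 10.7, either way. A call with a gripper value outside its range is refused whole. The fingers move at their own pace and stop on an object; the grip force is fixed at half the most. Time passes only in rows, so rows that do not move let the fingers close. It gives the time, the measured TCP pose, the force and the opening at its end, in the units of the state.
- ctrl.get_obs(): the state, without advancing time (a new reading comes with each control period).
- ctrl.snapshot(name): name is "scene" or "top" or "wrist"; returns a dict with "frame" (384x512x3 uint8, blue, green, red), "z_map" (384x512 float32, m along the optical axis (not along the pixel's ray), 0 where there is no reading), "mtx" (3x3 intrinsics, pixels), "k1" (the pictures are not rectified: a ray, as slopes to the right and down, at radius r is drawn at 1 + k1 r^2 times it, then the intrinsics apply), "extrinsics" (4x4, takes a point from camera to world coordinates). Camera axes: x right, y up, looking along -z (the intrinsics and any distortion apply to the point x, -y, -z); pixel columns grow to the right and rows downward; lengths in m; the calibration is good to about 2 mm. A picture is of the moment at which its call begins.
- ctrl.close_job(): hands the job in, once; it reports no verdict.
The state is a dict: "clock": time; "joint_pos": joint angles; "qvel": joint speeds; "tau": joint torques, N m; "tool_pos": TCP position; "orientation": TCP orientation; "force": force on the tool from outside, world axes, zero at the start; "moment": the same for the moment, N m; "opening": finger opening in m.
Only numpy, scipy, OpenCV 4.12 (cv2) and the standard library are available. Lean on these libraries where they do the work, as an engineer would, in place of code of your own. Each camera call takes 0.05 s, during which the arm holds its last target.

## Working session

There is one attempt and no reset: what is moved stays moved. The work goes in short steps, Python scripts to look and compute and a tool call to move; the robot and the scene stay as the last step left them, time stands still between calls to the robot, and variables do not carry over. Pictures are saved under pics/ and viewed, and the job is handed in when it is done.

Besides the shell and the picture viewer there is one more tool, called after ">>>" as name(argument=value, ...) on one line, values as JSON. servo_tool: Moves the arm, as the interface text tells. Its arguments: {"type":"object","properties":{"motion":{"type":"array"}},"required":["motion"]}

```bash
ls; mkdir -p pics; python3 - <<'E'
from plant import ctrl
import cv2,numpy as np
print(ctrl.get_obs())
for n in("scene","top"):
    s=ctrl.snapshot(n); cv2.imwrite(f"pics/{n}0.png",s["frame"]); np.savez(f"{n}0.npz",**s); print(n,s["mtx"],s["k1"],s["extrinsics"])
E
```

```text
pics
{'clock': 0.0, 'joint_pos': array([-4.78363542e+01,  2.05929194e+01,  6.35532538e-01, -2.09967344e-02,
       -7.01360015e+01, -1.65058185e+01]), 'qvel': array([ 0.02350062,  0.005898  ,  0.01607249,  0.05414724,  0.0532688 ,
       -0.00773237]), 'tau': array([-1.31945813e-03, -5.82716024e+01,  2.93043441e+01,  6.99675992e+00,
        6.81476711e-03, -1.40722004e-04]), 'tool_pos': array([ 0.29203793, -0.60802518,  0.22561654]), 'orientation': array([  4.57318645,  89.90454787, 120.22386318]), 'force': array([-0.21184929, -0.29811063,  0.60134434]), 'moment': array([-0.01807117, -0.05605712, -0.00218397]), 'opening': 0.08775648345265817}
scene [[430.96510747   0.         259.08247871]
 [  0.         430.96510747 191.66486127]
 [  0.           0.           1.        ]] -0.04109736628787487 [[ 5.34846382e-03 -5.30829983e-01  8.47461458e-01  1.56449259e+00]
 [ 9.99934113e-01  1.14468779e-02  8.59312883e-04 -3.00716707e-02]
 [-1.01569368e-02  8.47401026e-01  5.30856231e-01  7.54186012e-01]
 [ 0.00000000e+00  0.00000000e+00  0.00000000e+00  1.00000000e+00]]
top [[359.00332893   0.         259.23560715]
 [  0.         359.00332893 191.62238468]
 [  0.           0.           1.        ]] -0.009552949885991547 [[ 1.86434619e-02  9.85816250e-01 -1.66789516e-01  3.59300134e-01]
 [-9.99818780e-01  1.90245945e-02  6.87519733e-04 -3.45981602e-02]
 [ 3.85087103e-03  1.66746473e-01  9.85992284e-01  1.13412024e+00]
 [ 0.00000000e+00  0.00000000e+00  0.00000000e+00  1.00000000e+00]]
```

View pics/scene0.png

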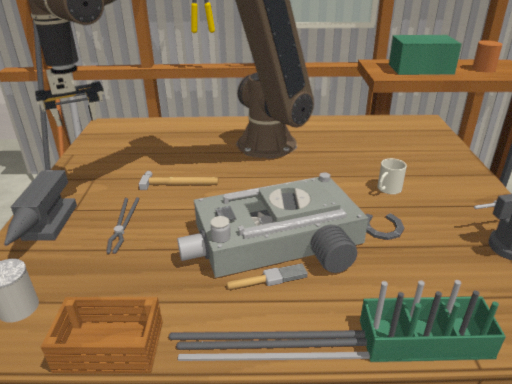

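View pics/top0.png

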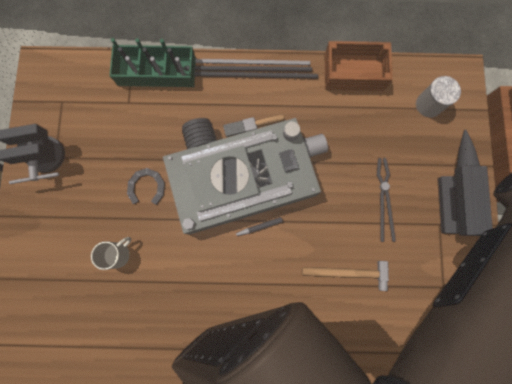

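The scene view shows the housing mid-bench (pipe at about (190,246), cam at about (290,198)). In the top view the housing spans (165–318, 120–230), the cam slot is near (230,175), and the pipe points right (world −y). I'll zoom and measure next.

```bash
cat > h.py <<'E'
import numpy as np,cv2
def load(n): return dict(np.load(n))
def ray(s,u,v):
    K=s["mtx"];k=float(s["k1"]); d=np.array([[(u-K[0,2])/K[0,0],(v-K[1,2])/K[1,1]]],float)
    p=cv2.undistortPoints(np.array([[[u,v]]],float),K,np.array([k,0,0,0,0.]))[0,0]
    T=s["extrinsics"]; return T[:3,3],T[:3,:3]@np.array([p[0],-p[1],-1.]),p
def onz(s,u,v,z):
    o,d,_=ray(s,u,v); return o+d*(z-o[2])/d[2]
def dep(s,u,v):
    o,d,_=ray(s,u,v); return o+d*float(s["z_map"][int(round(v)),int(round(u))])
def cloud(s):
    K=s["mtx"];h,w=s["z_map"].shape
    uu,vv=np.meshgrid(np.arange(w),np.arange(h))
    p=cv2.undistortPoints(np.stack([uu,vv],-1).reshape(-1,1,2).astype(float),K,np.array([float(s["k1"]),0,0,0,0.])).reshape(h,w,2)
    d=np.stack([p[...,0],-p[...,1],-np.ones((h,w))],-1)
    T=s["extrinsics"]; return T[:3,3]+(d@T[:3,:3].T)*s["z_map"][...,None]
E
python3 - <<'E'
from h import *
s=load("top0.npz"); f=s["frame"]
cv2.imwrite("pics/topz.png",cv2.resize(f[105:240,145:345],None,fx=4,fy=4,interpolation=cv2.INTER_CUBIC))
P=cloud(s)
z=P[...,2]
roi=np.zeros(z.shape,bool); roi[100:245,145:345]=1
m=roi&(abs(z-.09)<.004); print(m.sum(), np.histogram(z[roi],bins=np.arange(0,.16,.005)))
hz=np.clip((z[105:240,145:345]-.06)/.09,0,1)*255
cv2.imwrite("pics/topd.png",cv2.applyColorMap(cv2.resize(hz.astype(np.uint8),None,fx=4,fy=4,interpolation=cv2.INTER_NEAREST),cv2.COLORMAP_JET))
E
```

```text
5107 (array([7037,  397,  637,  552,  147,   34,   28,   26,   42,   50,   57,
        104,  135,  133,  208,  133,  147, 2789, 2542,  958, 1524,  375,
        672, 1954,   78,   22,   13,   89,   90,    0,    0]), array([0.   , 0.005, 0.01 , 0.015, 0.02 , 0.025, 0.03 , 0.035, 0.04 ,
       0.045, 0.05 , 0.055, 0.06 , 0.065, 0.07 , 0.075, 0.08 , 0.085,
       0.09 , 0.095, 0.1  , 0.105, 0.11 , 0.115, 0.12 , 0.125, 0.13 ,
       0.135, 0.14 , 0.145, 0.15 , 0.155]))
```

View pics/topz.png

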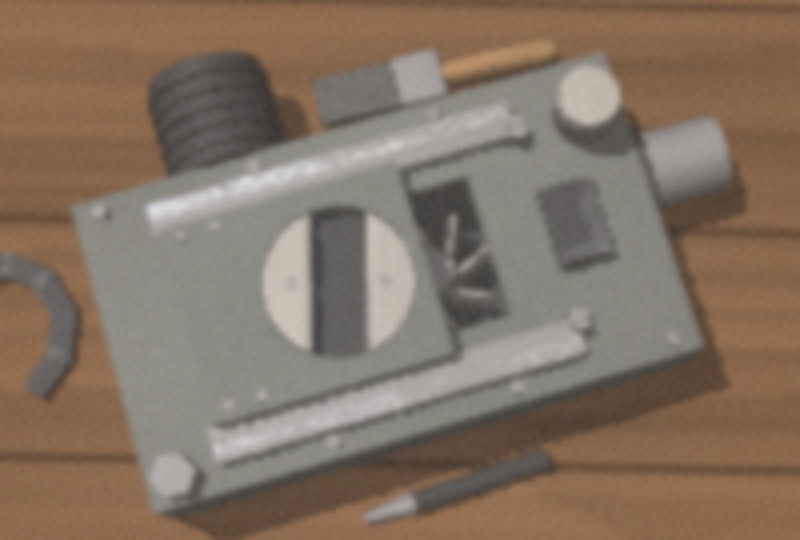

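View pics/topd.png

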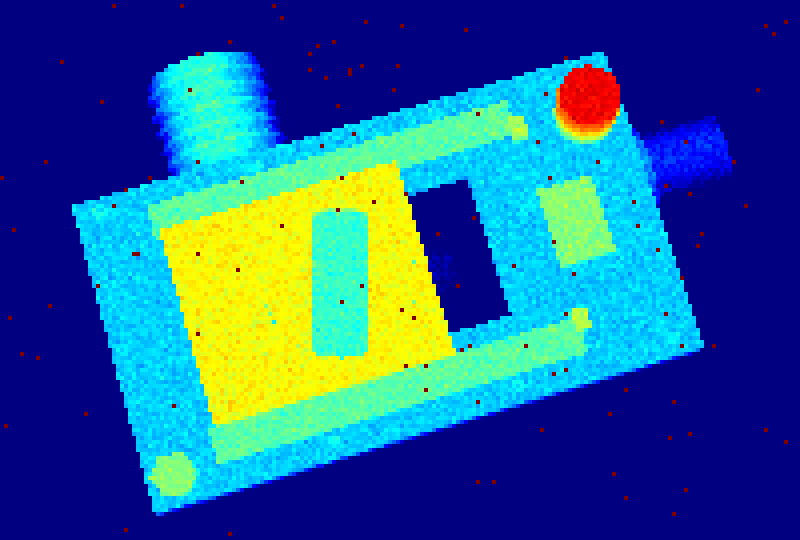

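Clear depth map: cover (yellow) from zoom (160–400 left/right top edges), slot cyan centred about (340,283), tin red at (588,97), nut at (173,475). The slot is already a few degrees clockwise from "across". I'll measure with minAreaRect.

```bash
python3 - <<'E'
from h import *
s=load("top0.npz");P=cloud(s);z=P[...,2]
roi=np.zeros(z.shape,np.uint8); roi[105:240,145:345]=1
def rect(m,name,k=3):
    m=(m&(roi>0)).astype(np.uint8)
    if k:m=cv2.morphologyEx(m,cv2.MORPH_OPEN,np.ones((k,k)))
    n,l,st,c=cv2.connectedComponentsWithStats(m)
    i=1+np.argmax(st[1:,4]); q=P[l==i]
    r=cv2.minAreaRect((q[:,:2]*1000).astype(np.float32))
    print(name,len(q),"c",np.round(r[0],1),"size",np.round(r[1],1),"ang",round(r[2],2),"z",np.median(q[:,2]).round(4)); print(np.round(cv2.boxPoints(r),1).tolist())
    return l==i
rect((z>.08)&(z<.15),"housing+",5)
cov=rect((z>.111)&(z<.122),"cover")
box=np.zeros(z.shape,bool)
box[155:196,219:241]=1
sl=rect(box&(z>.09)&(z<.106),"slot")
rect((z>.127)&(z<.16),"tin")
b=np.zeros(z.shape,bool);b[215:232,180:197]=1
rect(b&(z>.1)&(z<.115),"nut")
b[:]=0;b[145:176,275:302]=1
rect(b&(z>.1)&(z<.115),"keeper")
# line fit of cover trailing edge (left) & leading edge, directions
E
```

```text
housing+ 11110 c [630.8  29.9] size [325.  427.9] ang 18.0 z 0.0966
[[410.1000061035156, 183.1999969482422], [542.2999877929688, -223.6999969482422], [851.4000244140625, -123.30000305175781], [719.2000122070312, 283.6000061035156]]
cover 2629 c [571.8  76.2] size [151.4 180.5] ang 18.16 z 0.1163
[[471.79998779296875, 138.3000030517578], [528.0, -33.20000076293945], [671.9000244140625, 14.0], [615.5999755859375, 185.5]]
slot 498 c [581.6  53.3] size [107.4  39. ] ang 1.55 z 0.0985
[[527.4000244140625, 71.4000015258789], [528.5, 32.400001525878906], [635.7999877929688, 35.20000076293945], [634.7000122070312, 74.30000305175781]]
tin 197 c [ 714.8 -127.3] size [42.2 40.4] ang 89.93 z 0.1398
[[694.5, -148.39999389648438], [734.9000244140625, -148.39999389648438], [735.0, -106.19999694824219], [694.5999755859375, -106.0999984741211]]
nut 95 c [438.1 167.2] size [28.8 29.1] ang 4.59 z 0.1056
[[422.70001220703125, 180.5], [425.0, 151.5], [453.6000061035156, 153.8000030517578], [451.29998779296875, 182.8000030517578]]
keeper 273 c [ 631.1 -120.2] size [60.4 41.9] ang 18.85 z 0.1059
[[595.7000122070312, -110.0999984741211], [609.2999877929688, -149.8000030517578], [666.4000244140625, -130.1999969482422], [652.9000244140625, -90.5]]
```

```bash
cat >> h.py <<'E'
from scipy.spatial.transform import Rotation as Ro
def tool(o): 
    return Ro.from_euler("xyz",o["orientation"],degrees=True).as_matrix()
def plan(o,target):
    R=tool(o); return R.T@(np.array(target)-o["tool_pos"])
E
python3 - <<'E'
from h import *
from plant import ctrl
o=ctrl.get_obs(); R=tool(o); print(R.round(4))
print("yaw of tool z", np.degrees(np.arctan2(R[1,2],R[0,2])))
a=np.radians(18.15);y=np.array([-np.sin(a),np.cos(a)])
face=np.array([.5718,.0762])+y*.090
t=[*(face+y*.035),.20]; print(face,t,plan(o,t))
E
```

```text
[[-8.000e-04 -9.014e-01 -4.329e-01]
 [ 1.200e-03 -4.329e-01  9.014e-01]
 [-1.000e+00  2.000e-04  1.400e-03]]
yaw of tool z 115.65135284478283
[0.54376448 0.16172198] [np.float64(0.5328617759144889), np.float64(0.19498053167529827), 0.2] [ 0.02652705 -0.56472812  0.61963778]
```

>>> servo_tool(motion=[{"offset":[0,0,0],"roll":-10.5,"claw":0},{"offset":[0,0,0],"roll":-10.5,"claw":0},{"offset":[0,0,0],"roll":-10.5,"claw":0},{"offset":[0,0,0],"roll":-10.5,"claw":0},{"offset":[0,0,0],"roll":-10.5,"claw":0},{"offset":[0,0,0],"roll":-10,"claw":0},{"offset":[0,0,0],"roll":-10,"claw":0},{"offset":[0,0,0],"roll":-10,"claw":0},{"offset":[0,0,0],"roll":0,"claw":0}])

```text
clock: 1.23
tool_pos: [0.2921, -0.6082, 0.2261]
orientation: [-75.3, 89.9, 122.8]
force: [0.7, 0.4, -0.9]
opening: 0.0439
```

```bash
python3 - <<'E'
from h import *
from plant import ctrl
o=ctrl.get_obs(); R=tool(o); print(R.round(4),o["clock"],o["tool_pos"],o["opening"],o["joint_pos"].round(1))
print("yaw of tool z", np.degrees(np.arctan2(R[1,2],R[0,2])))
a=np.radians(18.15);y=np.array([-np.sin(a),np.cos(a)])
face=np.array([.5718,.0762])+y*.090
t=[*(face+y*.035),.20]; print(plan(o,t))
E
```

```text
[[-5.000e-04  3.104e-01 -9.506e-01]
 [ 8.000e-04 -9.506e-01 -3.104e-01]
 [-1.000e+00 -9.000e-04  2.000e-04]] 1.225 [ 0.29211405 -0.60822731  0.22608492] 0.04391035617943026 [-47.8  20.6   0.7  -0.  -70.1  65.9]
yaw of tool z -161.9157384711147
[ 0.02657153 -0.68877573 -0.47818896]
```

>>> servo_tool(motion=[{"offset":[0,-0.046,-0.032],"roll":0,"claw":0},{"offset":[0,-0.046,-0.032],"roll":0,"claw":0},{"offset":[0,-0.046,-0.032],"roll":0,"claw":0},{"offset":[0,-0.046,-0.032],"roll":0,"claw":0},{"offset":[0,-0.046,-0.032],"roll":0,"claw":0},{"offset":[0,-0.046,-0.032],"roll":0,"claw":0},{"offset":[0,-0.046,-0.032],"roll":0,"claw":0},{"offset":[0,-0.046,-0.032],"roll":0,"claw":0},{"offset":[0,-0.046,-0.032],"roll":0,"claw":0},{"offset":[0,-0.046,-0.032],"roll":0,"claw":0},{"offset":[0,-0.046,-0.032],"roll":0,"claw":0},{"offset":[0,-0.046,-0.032],"roll":0,"claw":0}])

```text
clock: 2.72
tool_pos: [0.4853, 0.0377, 0.2268]
orientation: [-174.0, 90.0, 23.9]
force: [0.4, -0.9, 0.0]
opening: 0.0441
```

>>> servo_tool(motion=[{"offset":[0,-0.046,-0.032],"roll":0,"claw":0},{"offset":[0,-0.046,-0.032],"roll":0,"claw":0},{"offset":[0,-0.04,-0.03],"roll":0,"claw":0},{"offset":[0,0,0],"roll":0,"claw":0}])

```text
clock: 3.22
tool_pos: [0.5338, 0.1933, 0.2256]
orientation: [22.0, 89.9, -140.0]
force: [-0.6, 0.1, -0.7]
opening: 0.0439
```

```bash
python3 - <<'E'
from h import *
from plant import ctrl
o=ctrl.get_obs(); R=tool(o); print(o["clock"],o["tool_pos"],o["opening"],o["joint_pos"].round(1))
s=ctrl.snapshot("wrist"); cv2.imwrite("pics/w1.png",s["frame"]); np.savez("w1.npz",**s)
print("yaw of tool z", np.degrees(np.arctan2(R[1,2],R[0,2])))
a=np.radians(18.15);y=np.array([-np.sin(a),np.cos(a)])
face=np.array([.5718,.0762])+y*.090
t=[*(face+y*.030),.20]; print(plan(o,t))
E
```

```text
3.225 [0.53384682 0.19332375 0.22559768] 0.04385607826209066 [ 39.7  10.6 -13.2   0.  -66.3 -21.6]
yaw of tool z -161.93974386427635
[0.02559929 0.00310939 0.00039009]
```

View pics/w1.png

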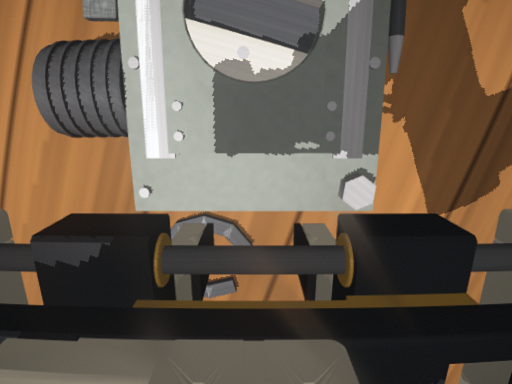

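The wrist view shows the cover's trailing edge near rows 150–155 (cols 165–345), the nut at (358,192) and the fingers at the bottom. I'll cross-check the edge and cam with this view.

```bash
python3 - <<'E'
from h import *
s=load("w1.npz"); P=cloud(s); z=P[...,2]
m=((z>.111)&(z<.121)).astype(np.uint8); m[200:]=0
m=cv2.morphologyEx(m,cv2.MORPH_OPEN,np.ones((3,3)))
q=P[m>0]; a=np.radians(18.15);y=np.array([-np.sin(a),np.cos(a)]);x=np.array([np.cos(a),np.sin(a)])
face=np.array([.5718,.0762])+y*.090
d=(q[:,:2]-face)
print(len(q),np.median(q[:,2]),"y max pct",np.percentile(d@y,[90,98,99.5]),"x",np.percentile(d@x,[.5,2,98,99.5]))
# trailing edge angle: per-column lowest pixel
pts=[]
for c in range(190,335,3):
    r=np.where(m[:,c])[0]
    if len(r): pts.append(P[r.max(),c,:2])
pts=np.array(pts); l=cv2.fitLine((pts*1000).astype(np.float32),cv2.DIST_HUBER,0,.01,.01).ravel(); print(np.degrees(np.arctan2(l[1],l[0])),l,np.median((pts-face)@y))
m2=((z>.086)&(z<.094)); m2[230:]=0;m2[:,:130]=0; q=P[m2][:,:2]-face; print("housing",np.percentile(q@y,[99,99.8]),np.percentile(q@x,[.5,99.5]))
m=((z>.1)&(z<.112)).astype(np.uint8);m[:160]=0;m[215:]=0;m[:,:330]=0;q=P[m>0]; e=q[:,:2]-face;print("nut",len(q),np.median(e@x),np.median(e@y))
E
```

```text
22492 0.11737889462999493 y max pct [-0.01295999 -0.00412828 -0.00236134] x [-0.07588092 -0.07409425  0.07102908  0.07281507]
17.773758 [9.5226932e-01 3.0525920e-01 5.3064124e+02 1.5503421e+02] -0.002336534996185671
housing [0.05893521 0.05946121] [-0.1211613   0.11733895]
nut 900 -0.09902170537447444 0.0357216014968114
```

>>> servo_tool(motion=[{"offset":[0.05,0,0],"roll":0,"claw":0},{"offset":[0.045,0,0],"roll":0,"claw":0},{"offset":[0.02,0,0],"roll":0,"claw":0},{"offset":[0.009,0,0],"roll":0,"claw":0},{"offset":[0,0,0],"roll":0,"claw":0}])

```text
clock: 3.9
tool_pos: [0.5333, 0.1899, 0.1028]
orientation: [46.6, 90.0, -115.3]
force: [-0.2, 0.9, 0.0]
opening: 0.044
```

>>> servo_tool(motion=[{"offset":[0,0.01,0],"roll":0,"claw":0},{"offset":[0,0.008,0],"roll":0,"claw":0},{"offset":[0,0.008,0],"roll":0,"claw":0},{"offset":[0,0.008,0],"roll":0,"claw":0},{"offset":[0,0.008,0],"roll":0,"claw":0},{"offset":[0,0.008,0],"roll":0,"claw":0},{"offset":[0,0,0],"roll":0,"claw":0}])

```text
clock: 4.78
tool_pos: [0.5494, 0.1428, 0.1033]
orientation: [-158.8, 89.9, 39.3]
force: [-0.6, 1.4, 1.7]
opening: 0.0438
```

```bash
python3 - <<'E'
from h import *
from plant import ctrl
for n in("wrist","top"):
    s=ctrl.snapshot(n); f=s["frame"]; np.savez(n+"2.npz",**s)
    if n=="top": f=cv2.resize(f[105:240,145:345],None,fx=4,fy=4)
    cv2.imwrite(f"pics/{n}2.png",f)
o=ctrl.get_obs();print(o["force"],o["tool_pos"])
E
```

```text
[1.13957099 1.19185018 0.47832744] [0.54916369 0.14274769 0.10290487]
```

View pics/wrist2.png

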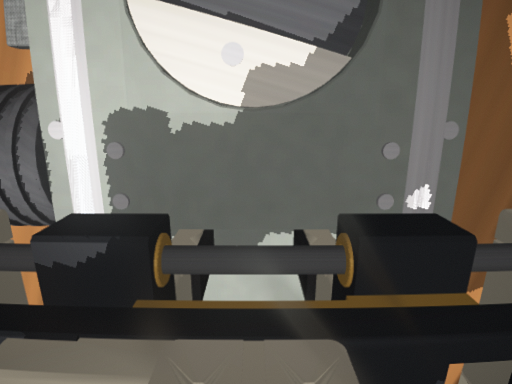

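View pics/top2.png

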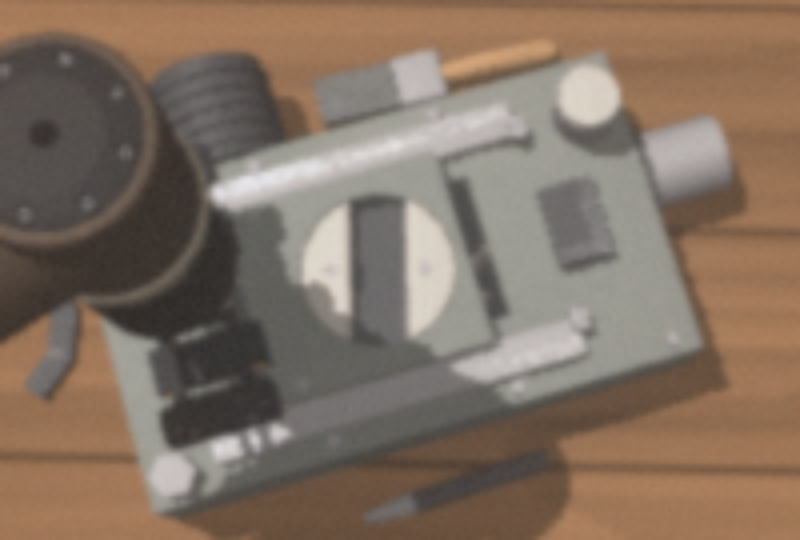

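The cover has moved (cam centre now about zoom (380,270), gap to the stops narrowing) and nothing else has moved. I'll keep pushing.

>>> servo_tool(motion=[{"offset":[0,0.008,0],"roll":0,"claw":0},{"offset":[0,0.008,0],"roll":0,"claw":0},{"offset":[0,0.008,0],"roll":0,"claw":0},{"offset":[0,0.008,0],"roll":0,"claw":0},{"offset":[0,0.008,0],"roll":0,"claw":0},{"offset":[0,0.008,0],"roll":0,"claw":0},{"offset":[0,0,0],"roll":0,"claw":0}])

```text
clock: 5.75
tool_pos: [0.564, 0.0973, 0.1027]
orientation: [-172.3, 90.0, 25.8]
force: [0.8, 1.6, 0.5]
opening: 0.0437
```

>>> servo_tool(motion=[{"offset":[0,0.003,0],"roll":0,"claw":0},{"offset":[0,0.003,0],"roll":0,"claw":0}])

```text
clock: 6.0
tool_pos: [0.5656, 0.0925, 0.1027]
orientation: [-113.6, 89.9, 84.5]
force: [-4.3, 6.4, 3.5]
opening: 0.0438
```

>>> servo_tool(motion=[{"offset":[0,0.003,0],"roll":0,"claw":0}])

```text
clock: 6.12
tool_pos: [0.5665, 0.0897, 0.1027]
orientation: [-112.9, 89.9, 85.3]
force: [-3.5, 5.9, 3.4]
opening: 0.0438
```

>>> servo_tool(motion=[{"offset":[0,0.002,0],"roll":0,"claw":0}])

```text
clock: 6.25
tool_pos: [0.5671, 0.0877, 0.1027]
orientation: [-109.1, 89.9, 89.1]
force: [-3.6, 5.7, 4.7]
opening: 0.0439
```

>>> servo_tool(motion=[{"offset":[0,0.002,0],"roll":0,"claw":0}])

```text
clock: 6.38
tool_pos: [0.5675, 0.0867, 0.1027]
orientation: [-106.7, 89.9, 91.5]
force: [-8.9, 17.4, 7.6]
opening: 0.044
```

>>> servo_tool(motion=[{"offset":[0,0.002,0],"roll":0,"claw":0}])

```text
clock: 6.5
tool_pos: [0.5675, 0.0865, 0.1027]
orientation: [-103.1, 89.7, 95.0]
force: [-14.7, 27.3, 10.5]
opening: 0.0438
```

Force rose from 7 N to about 31 N and motion stopped, so the cover is on its stops. I'll hold, back off, rise and look.

>>> servo_tool(motion=[{"offset":[0,0,0],"roll":0,"claw":0},{"offset":[0,0,0],"roll":0,"claw":0},{"offset":[0,-0.01,0],"roll":0,"claw":0},{"offset":[0,-0.01,0],"roll":0,"claw":0},{"offset":[-0.03,0,0],"roll":0,"claw":0},{"offset":[-0.03,0,0],"roll":0,"claw":0},{"offset":[0,0,0],"roll":0,"claw":0}])

```text
clock: 7.38
tool_pos: [0.5636, 0.1025, 0.1649]
orientation: [177.1, 89.8, 15.3]
force: [-0.2, 0.1, 0.5]
opening: 0.0439
```

```bash
python3 - <<'E'
from h import *
from plant import ctrl
for n in("wrist","top"):
    s=ctrl.snapshot(n); f=s["frame"]; np.savez(n+"3.npz",**s)
    if n=="top": f=cv2.resize(f[105:240,145:345],None,fx=4,fy=4)
    cv2.imwrite(f"pics/{n}3.png",f)
o=ctrl.get_obs();print(o["clock"],o["force"],o["tool_pos"])
E
```

```text
7.475 [-0.56773471  0.58748436 -0.09256127] [0.56200164 0.10196636 0.16235303]
```

View pics/wrist3.png

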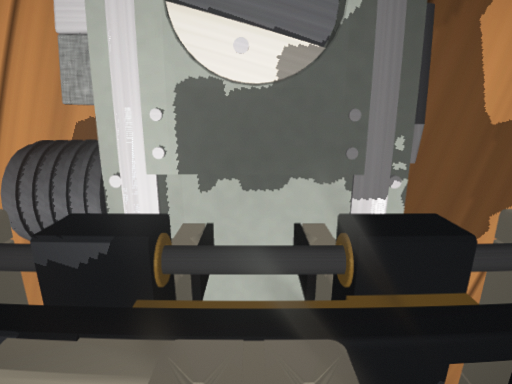

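View pics/top3.png

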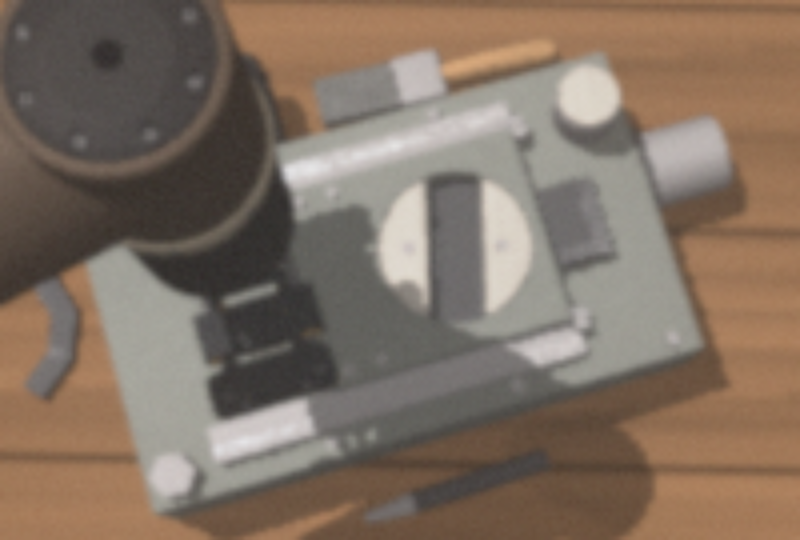

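The cover is against the stops and next to the keeper, with the cam centre at zoom (455,247) and the slot angle unchanged. I'll measure the slot now.

```bash
python3 - <<'E'
from h import *
from plant import ctrl
s=load("top3.npz");P=cloud(s);z=P[...,2]
b=np.zeros(z.shape,bool);b[146:187,248:270]=1
m=cv2.morphologyEx((b&(z>.09)&(z<.106)).astype(np.uint8),cv2.MORPH_OPEN,np.ones((3,3)))
q=P[m>0];r=cv2.minAreaRect((q[:,:2]*1000).astype(np.float32));print(len(q),r,np.median(q[:,2]))
c=np.array([cv2.minAreaRect((q[:,:2]*1000).astype(np.float32))[0]])/1000
# disc: bright pixels at top + slot: contour ellipse
f=s["frame"];g=cv2.cvtColor(f,cv2.COLOR_BGR2HSV)
w=((f.min(2)>120)).astype(np.uint8);w[:145]=0;w[190:]=0;w[:,:238]=0;w[:,282:]=0
hull=cv2.convexHull(cv2.findNonZero(w)); e=cv2.minEnclosingCircle(hull);print(e,onz(s,*e[0],.116)[:3])
a=np.radians(18.15);y=np.array([-np.sin(a),np.cos(a)]);x=np.array([np.cos(a),np.sin(a)])
# from contact: finger pos at stop -> face
tc=np.array([.5675,.0865]); print("cam from push",tc-y*(.0095+.115), "lateral centre -1.3mm rel")
# wrist estimate of disc
s=load("wrist3.npz");P=cloud(s);z=P[...,2]
m=((z>.094)&(z<.105)).astype(np.uint8);m[60:]=0;m[:,:165]=0;m[:,350:]=0
m=cv2.morphologyEx(m,cv2.MORPH_OPEN,np.ones((5,5)));q=P[m>0];print(len(q))
E
```

```text
505 ((608.8757934570312, -33.03544616699219), (110.24479675292969, 41.35728073120117), 1.450821876525879) 0.09855711274484014
((259.5, 167.0), 30.761276245117188) [ 0.60419879 -0.0347225   0.116     ]
cam from push [ 0.60628247 -0.03180541] lateral centre -1.3mm rel
4295
```

>>> servo_tool(motion=[{"offset":[0,0,0],"roll":8.3,"claw":0},{"offset":[0,0,0],"roll":8.3,"claw":0},{"offset":[0,0,0],"roll":0,"claw":0}])

```text
clock: 7.85
tool_pos: [0.5617, 0.1017, 0.1614]
orientation: [27.3, 89.9, -151.1]
force: [0.4, -1.1, 0.2]
opening: 0.0436
```

```bash
python3 - <<'E'
from h import *
from plant import ctrl
o=ctrl.get_obs(); R=tool(o);print(o["clock"],o["tool_pos"],np.degrees(np.arctan2(R[1,2],R[0,2])),plan(o,[.6075,-.0325,.16]))
E
```

```text
7.85 [0.56165085 0.10170883 0.1613706 ] -178.4034097330331 [ 0.00142345  0.13543285 -0.04209454]
```

>>> servo_tool(motion=[{"offset":[0,0.045,-0.014],"roll":0,"claw":0},{"offset":[0,0.045,-0.014],"roll":0,"claw":0},{"offset":[0,0.045,-0.014],"roll":0,"claw":0},{"offset":[0,0,0],"roll":0,"claw":0},{"offset":[0,0,0],"roll":0,"claw":0}])

```text
clock: 8.48
tool_pos: [0.6075, -0.0319, 0.1618]
orientation: [7.3, 89.9, -171.0]
force: [0.2, -0.3, -0.4]
opening: 0.0435
```

```bash
python3 - <<'E'
from h import *
from plant import ctrl
o=ctrl.get_obs(); R=tool(o);print(o["clock"],o["tool_pos"],np.degrees(np.arctan2(R[1,2],R[0,2])),plan(o,[.6075,-.0325,.103]))
for n in("wrist","scene"):
    s=ctrl.snapshot(n); f=s["frame"]; np.savez(n+"4.npz",**s)
    if n=="scene": f=cv2.resize(f[130:280,180:380],None,fx=4,fy=4)
    cv2.imwrite(f"pics/{n}4.png",f)
E
```

```text
8.475 [ 0.60747207 -0.03192248  0.16179353] -178.37307165922303 [ 5.87935590e-02  5.68199557e-04 -8.82927934e-05]
```

View pics/wrist4.png

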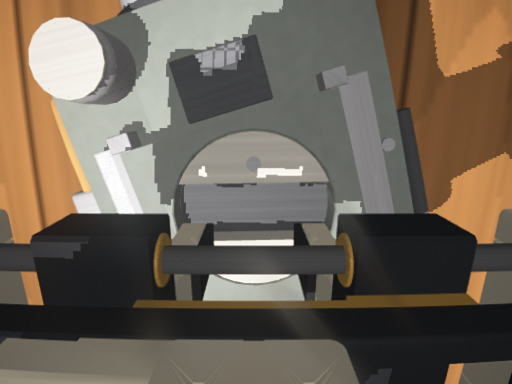

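View pics/scene4.png

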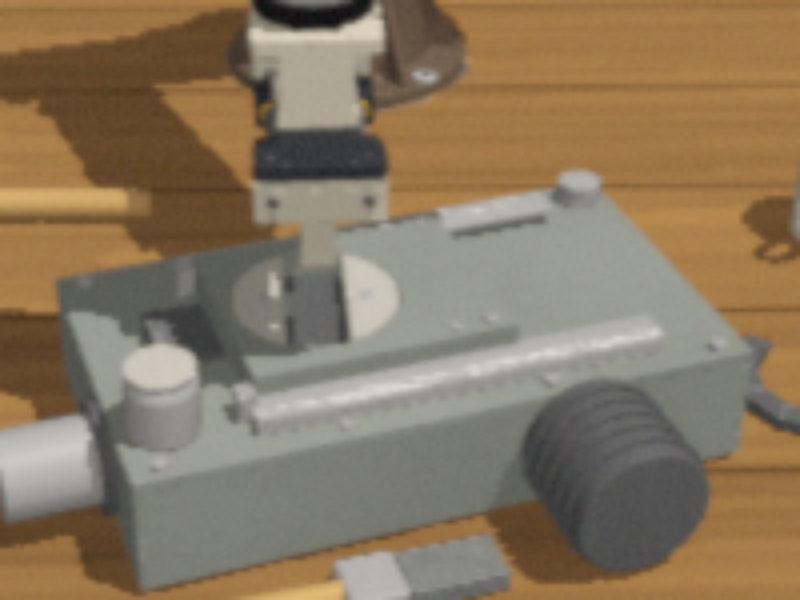

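The slot is horizontal in the wrist view (far wall at row 183, disc cols 175–330), centred between the fingers. The scene view shows the fingers over the slot. One wall check, then I'll go in.

```bash
python3 - <<'E'
from h import *
s=load("wrist4.npz")
for u in(200,254,310): print(onz(s,u,183,.116),dep(s,u,178),dep(s,u,200))
print(onz(s,254,130.5,.116))
E
```

```text
[ 0.64360391 -0.0533353   0.116     ] [ 0.64340328 -0.0570163   0.11686131] [ 0.64657494 -0.03650559  0.0997914 ]
[ 0.60666889 -0.05433111  0.116     ] [ 0.60679121 -0.05834064  0.11848718] [ 0.60874223 -0.10090354  0.3208047 ]
[ 0.56833718 -0.05539108  0.116     ] [ 0.56901633 -0.05932242  0.11815266] [ 0.56423968 -0.03884628  0.10014485]
[ 0.60766339 -0.08961772  0.116     ]
```

>>> servo_tool(motion=[{"offset":[0.025,0.001,0],"roll":0,"claw":0},{"offset":[0.015,0,0],"roll":0,"claw":0},{"offset":[0.01,0,0],"roll":0,"claw":0},{"offset":[0.007,0,0],"roll":0,"claw":0},{"offset":[0,0,0],"roll":0,"claw":0}])

```text
clock: 9.2
tool_pos: [0.6079, -0.0326, 0.1053]
orientation: [17.4, 90.0, -161.0]
force: [0.1, 0.1, 0.1]
opening: 0.0439
```

>>> servo_tool(motion=[{"offset":[0,0,0],"roll":6,"claw":0},{"offset":[0,0,0],"roll":6,"claw":0},{"offset":[0,0,0],"roll":6,"claw":0},{"offset":[0,0,0],"roll":6,"claw":0},{"offset":[0,0,0],"roll":6,"claw":0}])

```text
clock: 9.82
tool_pos: [0.6082, -0.033, 0.1063]
orientation: [-172.5, 90.0, -21.1]
force: [-0.8, -1.5, -0.1]
opening: 0.0441
```

```bash
python3 - <<'E'
from h import *
from plant import ctrl
o=ctrl.get_obs(); R=tool(o);print(o["clock"],o["tool_pos"],np.degrees(np.arctan2(R[1,2],R[0,2])),o["force"],o["moment"],o["joint_pos"].round(1))
for n in("wrist",):
    s=ctrl.snapshot(n); f=s["frame"]; np.savez(n+"5.npz",**s)
    cv2.imwrite(f"pics/{n}5.png",f)
E
```

```text
9.825 [ 0.60822281 -0.03296249  0.10628175] 151.37731404006354 [-0.81297675 -1.46253387 -0.07127654] [-0.51216217  0.15826547  0.12694595] [ 15.3  20.2 -16.8   0.  -52.9 -43.9]
```

View pics/wrist5.png

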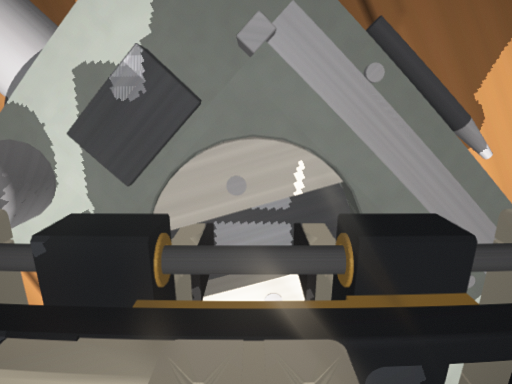

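The cam turns with about 15° of play (the slot edge is tilted in the view) and the moment is 0.13 N m, as expected.

>>> servo_tool(motion=[{"offset":[0,0,0],"roll":6,"claw":0},{"offset":[0,0,0],"roll":6,"claw":0},{"offset":[0,0,0],"roll":6,"claw":0},{"offset":[0,0,0],"roll":6,"claw":0},{"offset":[0,0,0],"roll":6,"claw":0},{"offset":[0,0,0],"roll":6,"claw":0},{"offset":[0,0,0],"roll":6,"claw":0},{"offset":[0,0,0],"roll":6,"claw":0}])

```text
clock: 10.88
tool_pos: [0.6077, -0.0335, 0.1062]
orientation: [143.8, 89.9, -112.7]
force: [-1.2, -3.5, 1.9]
opening: 0.0438
```

```bash
python3 - <<'E'
from h import *
from plant import ctrl
o=ctrl.get_obs(); R=tool(o);print(o["clock"],o["tool_pos"],np.degrees(np.arctan2(R[1,2],R[0,2])),o["force"],o["moment"],o["joint_pos"].round(1))
E
```

```text
10.875 [ 0.60766538 -0.03348087  0.10617524] 103.46789260708704 [-1.20316548 -3.49071861  1.94170246] [-1.2600511   0.66763584  0.18309026] [ 15.2  20.2 -16.9   0.1 -53.  -91.8]
```

>>> servo_tool(motion=[{"offset":[0,0,0],"roll":4,"claw":0},{"offset":[0,0,0],"roll":4,"claw":0}])

```text
clock: 11.12
tool_pos: [0.6075, -0.0335, 0.1062]
orientation: [142.3, 89.9, -122.2]
force: [-2.2, -3.5, 0.8]
opening: 0.0438
```

```bash
cat > m.py <<'E'
from h import *
from plant import ctrl
o=ctrl.get_obs(); R=tool(o);print(o["clock"],o["tool_pos"],np.degrees(np.arctan2(R[1,2],R[0,2])),o["force"],o["moment"])
E
python3 m.py
```

```text
11.125 [ 0.60754182 -0.03353923  0.10617514] 95.5301872341672 [-2.24949952 -3.45547068  0.80016663] [-1.2445519   0.70199379  0.16939701]
```

>>> servo_tool(motion=[{"offset":[0,0,0],"roll":3,"claw":0}])

```text
clock: 11.25
tool_pos: [0.6075, -0.0336, 0.1062]
orientation: [143.9, 89.9, -123.6]
force: [-1.8, -2.6, 1.9]
opening: 0.0437
```

```bash
python3 m.py
```

```text
11.25 [ 0.60751877 -0.03356434  0.10617069] 92.54489534610278 [-1.79243045 -2.55816159  1.93257283] [-1.23993847  0.7430981   0.08804588]
```

>>> servo_tool(motion=[{"offset":[0,0,0],"roll":2,"claw":0}])

```text
clock: 11.38
tool_pos: [0.6074, -0.0335, 0.1061]
orientation: [140.2, 89.9, -129.2]
force: [-3.3, -4.1, 4.4]
opening: 0.0438
```

```bash
python3 m.py
```

```text
11.375 [ 0.60743726 -0.03352302  0.1061038 ] 90.5726440548045 [-3.32547884 -4.08051299  4.38157472] [-1.5851347   1.27370491  0.77917228]
```

>>> servo_tool(motion=[{"offset":[0,0,0],"roll":2,"claw":0}])

```text
clock: 11.5
tool_pos: [0.6074, -0.0336, 0.1062]
orientation: [151.2, 89.9, -120.0]
force: [-4.5, -3.7, 3.8]
opening: 0.0437
```

```bash
python3 m.py
```

```text
11.5 [ 0.60738695 -0.03358467  0.10620913] 88.76585998576964 [-4.5351744  -3.66750825  3.83975675] [-1.47599482  1.56236871  3.18653099]
```

The moment jumped to 3.2 N m at the predicted angle, so the cam is on its stop. I'll hold, back off about 16° to the middle of the play, and lift.

>>> servo_tool(motion=[{"offset":[0,0,0],"roll":0,"claw":0},{"offset":[0,0,0],"roll":0,"claw":0},{"offset":[0,0,0],"roll":-8,"claw":0},{"offset":[0,0,0],"roll":-8,"claw":0},{"offset":[0,0,0],"roll":-2,"claw":0},{"offset":[0,0,0],"roll":0,"claw":0}])

```text
clock: 12.25
tool_pos: [0.6082, -0.0325, 0.1057]
orientation: [-82.2, 90.0, 24.3]
force: [-1.0, 0.6, -0.4]
opening: 0.0439
```

```bash
python3 m.py
```

```text
12.25 [ 0.60822487 -0.03252015  0.10573618] 106.46294642481516 [-1.00717207  0.63486766 -0.39683952] [-0.03640733 -0.02747452  0.00733673]
```

>>> servo_tool(motion=[{"offset":[-0.01,0,0],"roll":0,"claw":0},{"offset":[-0.02,0,0],"roll":0,"claw":0},{"offset":[-0.04,0,0],"roll":0,"claw":0},{"offset":[-0.04,0,0],"roll":0,"claw":0},{"offset":[-0.04,0,0],"roll":0,"claw":0},{"offset":[0,0,0.05],"roll":0,"claw":0},{"offset":[0,0,0.05],"roll":0,"claw":0},{"offset":[0,0,0.05],"roll":0,"claw":0},{"offset":[0,0,0.03],"roll":0,"claw":0},{"offset":[0,0,0],"roll":0,"claw":0},{"offset":[0,0,0],"roll":0,"claw":0}])

```text
clock: 13.62
tool_pos: [0.5567, 0.1397, 0.2561]
orientation: [-90.1, 90.0, 16.4]
force: [0.5, -0.2, -0.3]
opening: 0.0441
```

```bash
python3 m.py; python3 - <<'E'
from h import *
from plant import ctrl
for n in("top","scene"):
    s=ctrl.snapshot(n); f=s["frame"]; np.savez(n+"6.npz",**s)
    f=cv2.resize(f[105:240,145:345] if n=="top" else f[130:280,180:380],None,fx=4,fy=4)
    cv2.imwrite(f"pics/{n}6.png",f)
E
```

```text
13.625 [0.55671926 0.13970544 0.25612074] 106.54969563472253 [ 0.49820158 -0.2499538  -0.28739371] [-0.05797519  0.02637525  0.04780693]
```

View pics/top6.png

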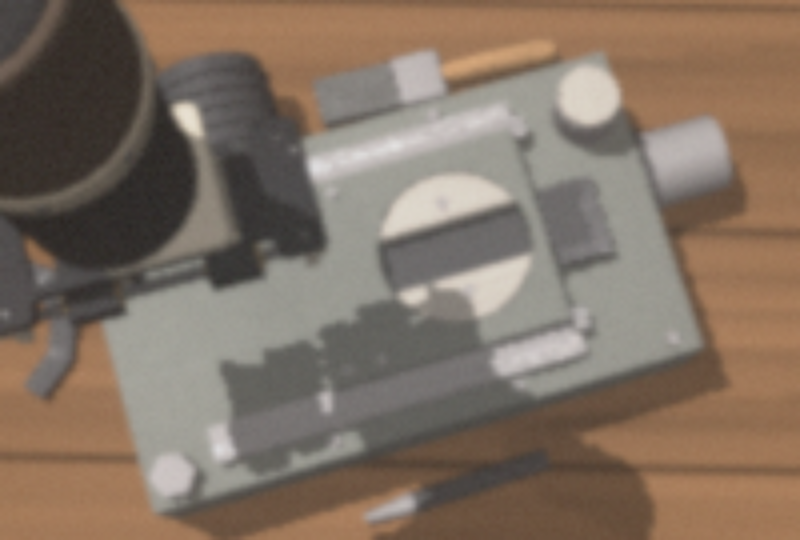

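View pics/scene6.png

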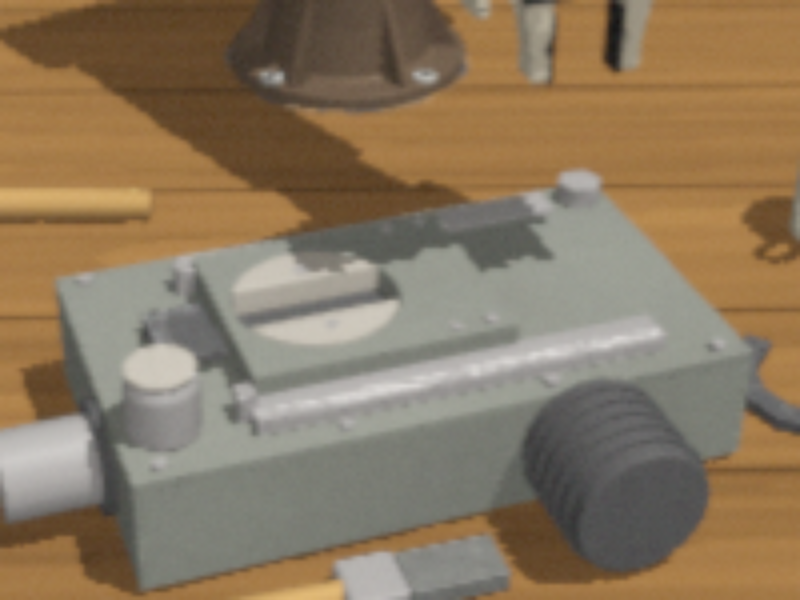

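The slot now runs along the track (zoom (385,265)–(530,225)), the cover still touches the stops, and the tin, nut, punch and brush are where they were. I'll measure the final angle, then hand in if it's good.

```bash
python3 - <<'E'
from h import *
from plant import ctrl
s=load("top6.npz");P=cloud(s);z=P[...,2]
b=np.zeros(z.shape,bool);b[148:186,239:281]=1
m=cv2.morphologyEx((b&(z>.094)&(z<.104)).astype(np.uint8),cv2.MORPH_OPEN,np.ones((3,3)))
n,l,st,c=cv2.connectedComponentsWithStats(m);i=1+np.argmax(st[1:,4])
q=P[l==i]
r=cv2.minAreaRect((q[:,:2]*1000).astype(np.float32));print(len(q),r)
e=q[:,:2]-q[:,:2].mean(0);w,v=np.linalg.eigh(e.T@e);print("slot yaw",np.degrees(np.arctan2(v[1,1],v[0,1]))%180, "track",108.15)
m=cv2.morphologyEx(((z>.111)&(z<.122)).astype(np.uint8),cv2.MORPH_OPEN,np.ones((3,3)));m[:,:230]=0;m[:115]=0;m[:,295:]=0;m[215:]=0
q=P[m>0][:,:2];a=np.radians(18.15);y=np.array([-np.sin(a),np.cos(a)])
print("leading edge along y_h rel keeper centre(-0.146):",np.percentile((q-[.6311,-.1202])@y,[.5,1,2])-.146)
E
```

```text
467 ((609.05810546875, -32.4544563293457), (38.9959831237793, 111.13701629638672), 18.23949432373047)
slot yaw 107.2762475120041 track 108.15
leading edge along y_h rel keeper centre(-0.146): [-0.11917876 -0.11847094 -0.11731466]
```

```bash
python3 -c "
from plant import ctrl
print(ctrl.close_job())"
```

```text
the job is handed in; nothing more can be done
None
```

I pushed the cover shut, then turned the cam clockwise to its locked stop, and handed the job in with about 14 s of the 42 s on the clock. The hand-in gave no verdict.

- **Cover:** I pushed with half-open fingertips on the trailing face until the force rose from about 7 N to 31 N and the cover stopped moving. In the last pictures its leading edge was at about -119 mm against a nominal -120 mm, and it sat against the end stops.
- **Cam:** the fingertips went into the slot with no contact force and turned the cam until the moment jumped from about 0.1 to 3.2 N m at the stop. A rectangle fit puts the slot at 18.2°, against 18.15° for the track. A principal-axis fit reads about 0.9° short of the track. Both are well inside the 8° allowance.
- **Finish:** the gripper is clear at 0.256 m height, with only sensor-noise force. By eye in the last pictures, the tin, nut, punch and brush are unmoved. I made no final check of the tongs, hammer, mug and horseshoe, but no motion went near them.
- **Disagreements:** measurements of the cover and cam positions from different views differed by 2–5 mm, and the cam started about 16° clockwise of "across" rather than at 0. Neither caused a problem.

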